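Set the brown egg in the keyed decorating stand

TASK

Put the chocolate-brown egg with the yellow blossoms into the round white decorating stand, turned so that the notch in its blue foot goes over the stand's orange key and the foot sits flat on the floor of the stand. Set it down, do not drop it in, and leave the cream egg and the pink egg standing where they are.

Things in the scene. Friction and masses are not known exactly. Their poses are not given: they have to be found in the camera images.
- brown_egg_mid (a point): Brown egg, yellow blossoms: to be seated. Hard dry egg 46 mm wide, 62 tall, fixed on a round blue foot 84 mm across, 12 thick; 78 tall in all, 0.1-0.17 kg. The foot's rim has one notch, 30 mm wide, cut in to 20 mm from the axis. Point: on the axis at the egg's widest, 44 mm above the foot's underside (sides upright from 38 to 50 mm); z up, x out through the notch.
- stand_seat (a point): Round white stand, fixed: ring 120 mm across, 22 high, on a grey disc 140 across; pocket 100 across, 14 deep, floor 8 above the table. One orange key, 12 wide, as high as the ring, juts in from the wall to 28 mm from the centre. Point: centre of the pocket floor; z up, x towards the key. The foot seats only with its notch over the key (play 8 mm, 10 degrees or more), else it rests on the key, leaning.
- cream_egg_mid (a point): Cream egg with pink blossoms, to be left alone. Same size and foot as the brown egg. Point: on its axis, 44 mm above the foot's underside; z up, x out through its notch.
- pink_egg_mid (a point): Pink egg with cream blossoms, to be left alone. Same size and foot as the brown egg. Point: on its axis, 44 mm above the foot's underside; z up, x out through its notch.
There are look-alikes about, which are no part of the job. Leave any green or red look-alike of the part that bears brown_egg_mid alone.

How it is judged:
At the end, for the whole second after the job is handed in: The brown egg's foot lies flat on the pocket's floor with its notch over the key: its axis within 15 mm of the pocket's centre, its height within 4 mm of fully seated, leaning less than 4 degrees, the notch within 28 degrees of the key; it stands still (horizontal distance between brown_egg_mid and stand_seat below 0.015 m and z of brown_egg_mid in the frame of stand_seat between 0.04 and 0.048 m and angle between brown_egg_mid's own z axis and vertical below 0.07 rad and angle between the x axis of brown_egg_mid and the x axis of stand_seat, either way round below 0.5 rad and linear speed of brown_egg below 0.03 m/s); the robot touches nothing.
It fails at once if the cream or the pink egg was moved by more than 30 mm (distance of any of cream_egg_mid, pink_egg_mid from where it was at the start of the episode above 0.03 m).
It fails at once if the brown egg was dropped into the stand (faster than 0.6 m/s within 50 mm of its centre) (horizontal distance between brown_egg_mid and stand_seat below 0.05 m and linear speed of brown_egg above 0.6 m/s).
It also fails if it takes over 35 s, if anything falls off the work surface, if the arm or the gripper's body presses on something with over 40 N, if the wrist force passes 120 N, or if a joint passes its speed limit or range.

ROBOT

A 7-joint arm with a two-finger parallel gripper is mounted at the origin on the work surface. World frame = base frame: x ahead of the robot, y to its left, z up, the work surface at z = 0. Lengths are in m, angles in rad, forces in N, time in s.
With the tool pointing down it reaches from about 0.4 to 0.85 m from the base axis. Payload 10.4 kg.
Tool frame: the origin (TCP) lies on the centre line of the jaws, within the pads' length; the fingertips stand 17 mm ahead of it and the grasp point (between the pads) lies 2 mm behind it (arm.tip_reach is the distance from the TCP to the fingertips, in m); y points along the fingers, x is the direction in which the jaws open and shut, and the axes are right-handed (so a half turn about y gives the same grasp; the last joint's range is limited). The gripper opens to 87 mm and grips with 3 to 60 N. Pads are 19 mm wide; open, the fingers measure 117 mm over their backs; the gripper's body (75 mm by 190 mm) begins 51 mm behind the grasp point.
Start: joints at [-1.37, 0.332, -0.065, 1.46, 0.022, 1.35, -0.088], TCP at [0.139, 0.609, 0.217] pointing down, gripper open.
Joint ranges: [-2.6, 2.6], [-0.5, 2.12], [-1.47, 1.34], [0.16, 2.42], [-1.27, 4.41], [0.06, 2.06], [-2.6, 2.6]. Speed limits (rad/s): [2.22, 2.22, 2.79, 2.79, 3.14, 3.14, 3.14].

INTERFACE

Orientations are given as a unit quaternion [w, x, y, z].
In Python, from workcell import arm, optics, job gives the robot as it stands.
- The arm moves only by the tool step_arm, never from a script. Its argument "commands" is a list of rows, each an object with "slide": the shift along the tool's x, y, z in m, a list of three; "angular": the turn, a rotation vector about the tool's x, y, z in degrees, a list of three; "hand": the closure, from -1 (fully open) to 1 (shut), so that 0 is half open. A call has 1 to 10 rows; each row is the pose to reach, as a shift and turn from the pose commanded when the call began, along the tool's axes at that moment; what a row does not reach only later rows make up. A row lasts 1/10 s, in which the tool goes at most 50 mm and 8.59 degrees, less where a joint would pass 70% of its speed; a pose out of reach is approached as far as the arm can. A call with a gripper value outside its range is refused whole. The fingers move at their own pace and stop on an object; "squeeze" is the grip in N (left out, the last holds). Time passes only in rows, so rows that repeat a pose let the fingers close. It gives the time, the measured TCP pose, the force and the opening at its end, in the units of the state.
- arm.get_state(): the state, without advancing time (a new reading comes with each control period).
- optics.capture(name): name is "scene" or "top"; returns a dict with "frame" (420x560x3 uint8, red, green, blue), "mtx" (3x3 intrinsics, pixels), "dist" ([k1, k2, p1, p2, k3] as OpenCV has them; the pictures are not rectified), "extrinsics" (4x4, takes a point from world to camera coordinates). Camera axes: x right, y down, z forward; pixel columns grow to the right and rows downward; lengths in m; the calibration is good to about 2 mm. A picture is of the moment at which its call begins. There is no depth.
- job.job_done(): hands the job in, once; it reports no verdict.
The state is a dict: "t": time; "joint_pos": joint angles; "joint_vel": joint speeds; "joint_torque": joint torques, N m; "ee_pos": TCP position; "eef_rot": TCP orientation; "wrist_force": force on the tool from outside, world axes, zero at the start; "torque": the same for the moment, N m; "width": finger opening in m.
Only numpy, scipy, OpenCV 4.12 (cv2) and the standard library are available. Lean on these libraries where they do the work, as an engineer would, in place of code of your own. Each camera call takes 0.05 s, during which the arm holds its last target.

## Working session

There is one attempt and no reset: what is moved stays moved. The work goes in short steps, Python scripts to look and compute and a tool call to move; the robot and the scene stay as the last step left them, time stands still between calls to the robot, and variables do not carry over. Pictures are saved under pics/ and viewed, and the job is handed in when it is done.

Besides the shell and the picture viewer there is one more tool, called after ">>>" as name(argument=value, ...) on one line, values as JSON. step_arm: Moves the arm, as the interface text tells. Its arguments: {"type":"object","properties":{"commands":{"type":"array"},"squeeze":{"type":"number"}},"required":["commands"]}

```bash
mkdir -p pics
python3 - <<'E'
from workcell import arm, optics, job
import cv2
s=arm.get_state();print({k:s[k] for k in ('t','ee_pos','eef_rot','width','wrist_force')},arm.tip_reach)
for n in('scene','top'):
    c=optics.capture(n);cv2.imwrite(f'pics/{n}0.png',c['frame'][:,:,::-1]);print(n,c['mtx'],c['dist'],c['extrinsics'])
E
```

```text
{'t': 0.0, 'ee_pos': array([0.1386162 , 0.60901975, 0.21625423]), 'eef_rot': array([-0.55236471,  0.55303288,  0.44066049, -0.44143651]), 'width': 0.08693540259023085, 'wrist_force': array([-0.00154921,  0.70654068,  0.24356499])} 0.017
scene [[468.02217452   0.         277.67511711]
 [  0.         468.02217452 214.49384865]
 [  0.           0.           1.        ]] [-0.10581455  0.          0.          0.          0.        ] [[ 0.77066337  0.63722554 -0.00464478 -0.37795998]
 [ 0.46643642 -0.56904653 -0.67721719 -0.13370251]
 [-0.43418318  0.51973999 -0.73576852  1.3260539 ]
 [ 0.          0.          0.          1.        ]]
top [[469.47507544   0.         290.73396391]
 [  0.         469.47507544 216.20287707]
 [  0.           0.           1.        ]] [0.02302259 0.         0.         0.         0.        ] [[ 9.14786697e-04 -9.99981155e-01 -6.07059793e-03  9.14126232e-02]
 [-9.91250193e-01 -1.05487521e-04 -1.31996381e-01  4.42111885e-01]
 [ 1.31993253e-01  6.13822990e-03 -9.91231609e-01  9.42498498e-01]
 [ 0.00000000e+00  0.00000000e+00  0.00000000e+00  1.00000000e+00]]
```

View pics/scene0.png

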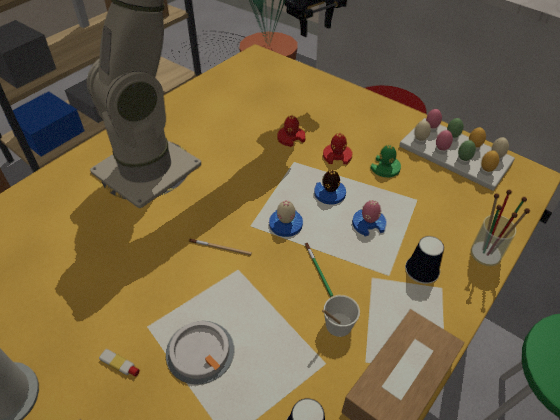

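View pics/top0.png

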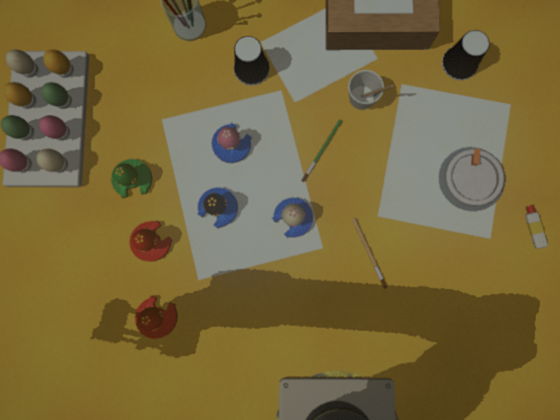

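The brown egg is at about (330,185) in the scene view and (217,206) in the top view. The stand is at (200,350) and (474,178). I'll zoom in on both.

Run:
```python
import cv2,numpy as np
t=cv2.imread('pics/top0.png');s=cv2.imread('pics/scene0.png')
f=lambda im,x,y,w,h,k:cv2.resize(im[y:y+h,x:x+w],None,fx=k,fy=k,interpolation=cv2.INTER_CUBIC)
a=f(t,182,171,70,70,5.7);b=f(t,434,138,80,80,5);c=f(s,295,155,70,50,5.7);
g=lambda i:np.clip((i/255.)**0.6*255,0,255).astype('u1')
out=np.zeros((600,800,3),'u1')
cv2.imwrite('pics/z1.png',g(np.hstack([a[:399,:399],b[:399,:399]])))
cv2.imwrite('pics/z2.png',g(np.hstack([c[:280,:399],f(s,160,310,80,56,5)[:280]])))
```

```text
(no output)
```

View pics/z1.png

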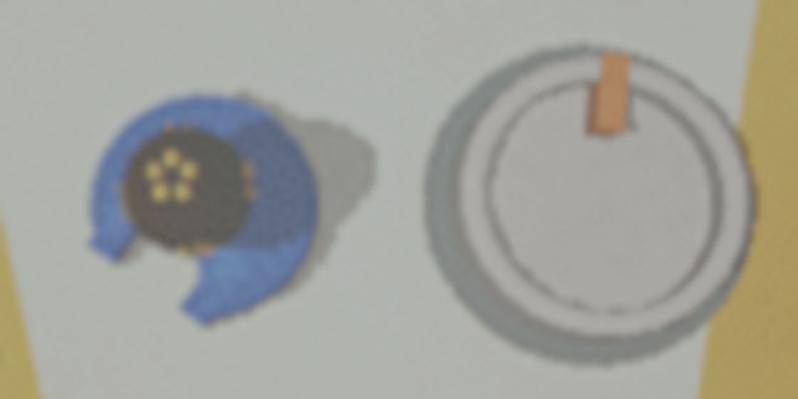

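View pics/z2.png

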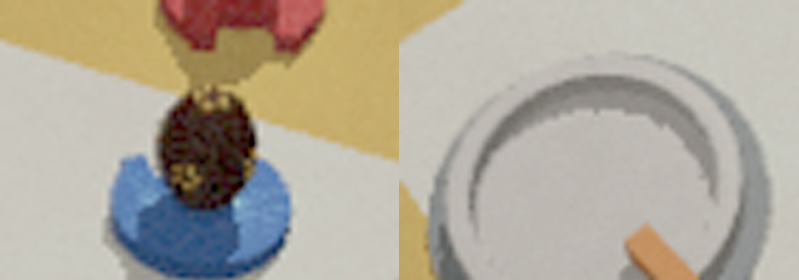

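```bash
cat > h.py <<'E'
import cv2,numpy as np
from scipy.optimize import minimize
def proj(c,P):
    E=c['extrinsics'];rv=cv2.Rodrigues(E[:3,:3])[0]
    return cv2.projectPoints(np.asarray(P,float).reshape(-1,1,3),rv,E[:3,3],c['mtx'],c['dist'])[0][:,0]
def unproj(c,uv,z):
    E=c['extrinsics'];n=cv2.undistortPoints(np.asarray(uv,float).reshape(-1,1,2),c['mtx'],c['dist'])[:,0]
    d=np.c_[n,np.ones(len(n))]@E[:3,:3];o=-E[:3,:3].T@E[:3,3]
    return o+d*((z-o[2])/d[:,2])[:,None]
def fill(im,uv): cv2.fillPoly(im,[np.round(uv*16).astype(np.int32)],255,cv2.LINE_8,4)
def hull(im,uv): fill(im,cv2.convexHull(uv.astype(np.float32))[:,0])
def footpoly():
    # notch: 30 wide, to 20 from axis, towards +x
    a0=np.arcsin(15/42);a=np.linspace(a0,2*np.pi-a0,60)
    return np.r_[np.c_[42*np.cos(a),42*np.sin(a)],[[20,-15],[20,15]]]/1000
def render(c,x,y,yaw,K=4,z0=0.,only=None):
    im=np.zeros((420*K,560*K),np.uint8)
    R=np.array([[np.cos(yaw),-np.sin(yaw)],[np.sin(yaw),np.cos(yaw)]])
    p=footpoly()@R.T+[x,y]
    for z in np.linspace(z0,z0+.012,7): fill(im,proj(c,np.c_[p,np.full(len(p),z)])*K+(K-1)/2)
    # egg: 62 tall 16..78, widest 44ish
    t=np.linspace(0,2*np.pi,30)
    P=[]
    for z in np.linspace(.016,.078,25):
        r=.023*np.sqrt(max(0,1-((z-.044)/(.034 if z>.044 else .030))**2))
        P+=[[x+r*np.cos(q),y+r*np.sin(q),z+z0] for q in t]
    hull(im,proj(c,P)*K+(K-1)/2)
    return im
def iou(c,m,q,K=4):
    r=render(c,*q,K=K)>0
    return (r&m).sum()/(r|m).sum()
E
cat > m.py <<'E'
from h import *
from workcell import optics
box={'top':{'brown':(182,171,70,70),'cream':(265,185,60,60),'pink':(200,115,60,55)},
'scene':{'brown':(305,160,50,50),'cream':(260,190,50,52),'pink':(345,190,50,50)}}
C={}
res={}
for cam in('top','scene'):
    c=optics.capture(cam);C[cam]=c
    f=cv2.cvtColor(c['frame'][:,:,::-1].copy(),cv2.COLOR_BGR2HSV).astype(int)
    F=c['frame'].astype(int)
    blue=(f[...,0]>95)&(f[...,0]<130)&(f[...,1]>90)
    for n,(x,y,w,h) in box[cam].items():
        if n!='brown' and cam=='scene': continue
        m=np.zeros((420,560),np.uint8)
        eg={'brown':(F.max(2)<90),'cream':np.zeros((420,560),bool),'pink':np.zeros((420,560),bool)}[n]
        m[y:y+h,x:x+w]=((blue|eg)[y:y+h,x:x+w])*255
        if n!='brown':
            # whole egg colour: not white(grey) not blue
            s=(f[...,1]>45)&((f[...,0]<30)|(f[...,0]>160))
            m[y:y+h,x:x+w]|=(s[y:y+h,x:x+w]*255).astype('u1')
        k,l,st,_=cv2.connectedComponentsWithStats(m);i=1+st[1:,4].argmax();m=(l==i).astype('u1')*255
        M=cv2.resize(m,None,fx=4,fy=4,interpolation=cv2.INTER_LINEAR)>127
        v,u=np.nonzero(m);X=unproj(c,[[u.mean(),v.mean()]],.015)[0]
        best=None
        for yaw in np.arange(0,6.28,.4):
            s=iou(c,M,(X[0],X[1],yaw))
            if best is None or s>best[0]:best=(s,yaw)
        r=minimize(lambda q:-iou(c,M,(q[0]/100,q[1]/100,q[2])),[X[0]*100,X[1]*100,best[1]],method='Nelder-Mead',options=dict(initial_simplex=np.array([[X[0]*100,X[1]*100,best[1]]]*4)+np.r_[[[0,0,0]],np.diag([.5,.5,.2])]))
        print(cam,n,(r.x/[100,100,1]).round(4),np.degrees(r.x[2]).round(1),-r.fun.__round__(3))
    # key
    o=(f[...,0]>5)&(f[...,0]<18)&(f[...,1]>120)
    bx=(434,138,80,80) if cam=='top' else (160,310,80,70)
    x,y,w,h=bx;m=np.zeros((420,560),bool);m[y:y+h,x:x+w]=o[y:y+h,x:x+w]
    v,u=np.nonzero(m);print('orange px',len(u),u.mean(),v.mean(),unproj(c,[[u.mean(),v.mean()]],.022)[0].round(4))
    # top ring: light pixels vs
    np.save(f'{cam}_o.npy',m)
E
python3 m.py
```

```text
top brown [0.4647 0.2469 2.5301] 145.0 0.9
top cream [0.4436 0.088  2.2429] 128.5 0.734
top pink [0.6063 0.2216 5.5524] 318.1 0.852
orange px 96 475.8645833333333 156.77083333333334 [ 0.5696 -0.2987  0.022 ]
scene brown [0.4657 0.2477 2.2385] 128.3 0.936
orange px 103 211.92233009708738 362.09708737864077 [ 0.5719 -0.3006  0.022 ]
```

```bash
cat > ov.py <<'E'
from h import *
def stand(c,x,y,yaw):
    a=np.linspace(0,2*np.pi,120);L=[]
    for r,z in((.06,.022),(.05,.022),(.05,.008)):
        L.append((proj(c,np.c_[x+r*np.cos(a),y+r*np.sin(a),0*a+z]),(0,0,255)))
    R=np.array([[np.cos(yaw),-np.sin(yaw)],[np.sin(yaw),np.cos(yaw)]])
    k=np.array([[.028,-.006],[.06,-.006],[.06,.006],[.028,.006]])@R.T+[x,y]
    L.append((proj(c,np.c_[k,np.full(4,.022)]),(255,0,255)));return L
def foot(c,x,y,yaw,z0=0):
    R=np.array([[np.cos(yaw),-np.sin(yaw)],[np.sin(yaw),np.cos(yaw)]]);p=footpoly()@R.T+[x,y]
    return [(proj(c,np.c_[p,np.full(len(p),z0+.012)]),(0,0,255))]
def draw(im,L,box,k):
    x,y,w,h=box;o=cv2.resize(im[y:y+h,x:x+w],None,fx=k,fy=k,interpolation=cv2.INTER_CUBIC)
    o=(255*(o/255.)**.6).astype('u1')
    for uv,col in L: cv2.polylines(o,[np.round(((uv-[x,y]+.5)*k-.5)).astype(np.int32)],True,col,1)
    return o
E
cat > st.py <<'E'
from ov import *
from workcell import optics
T=optics.capture('top');S=optics.capture('scene')
mk={'top':np.load('top_o.npy'),'scene':np.load('scene_o.npy')}
# ring: fit outer bright rim in top by gradient along projected circles
def score(q):
    x,y,yaw=q[0]/100,q[1]/100,q[2];s=0
    for c,n in((T,'top'),(S,'scene')):
        g=cv2.GaussianBlur(cv2.cvtColor(c['frame'],cv2.COLOR_RGB2GRAY).astype(np.float32),(0,0),.7)
        a=np.linspace(0,2*np.pi,240)
        for r,z in((.06,.022),):
            f=lambda rr:cv2.remap(g,*[v.astype(np.float32).reshape(1,-1) for v in proj(c,np.c_[x+rr*np.cos(a),y+rr*np.sin(a),0*a+z]).T],cv2.INTER_LINEAR)
            s+=np.clip(f(r-.0025)-f(r+.0025),0,25).mean()
        L=stand(c,x,y,yaw)[-1][0];im=np.zeros((1680,2240),'u1');fill(im,L*4+1.5)
        M=cv2.resize(mk[n].astype('u1')*255,None,fx=4,fy=4)>127
        s+=10*((im>0)&M).sum()/((im>0)|M).sum()
    return -s
best=None
for yw in(-.1,-.3,.1):
    x0=np.array([53.,-29.5,yw]);r=minimize(score,x0,method='Nelder-Mead',options=dict(initial_simplex=x0+np.r_[[[0,0,0]],np.diag([1,1,.15])]))
    print(r.x,np.degrees(r.x[2]),r.fun)
    if best is None or r.fun<best.fun:best=r
q=best.x/[100,100,1]
b=(.4652,.2473,np.radians(145))
I=lambda c:c['frame'][:,:,::-1]
cv2.imwrite('pics/ov1.png',np.vstack([np.hstack([draw(I(T),stand(T,*q),(434,138,80,60),5),draw(I(S),stand(S,*q),(160,310,80,60),5)]),np.hstack([draw(I(T),foot(T,*b),(182,171,80,60),5),draw(I(S),foot(S,*b),(295,155,80,60),5)])]))
E
python3 st.py
```

```text
[ 52.62833838 -29.28013997  -0.15930315] -9.127398136012918 -53.480337640093985
[ 52.73898259 -29.3544478   -0.1432286 ] -8.206394117771241 -53.07400043888654
[ 52.64878606 -29.26376242  -0.15854002] -9.083673949731256 -53.475754875265274
```

View pics/ov1.png

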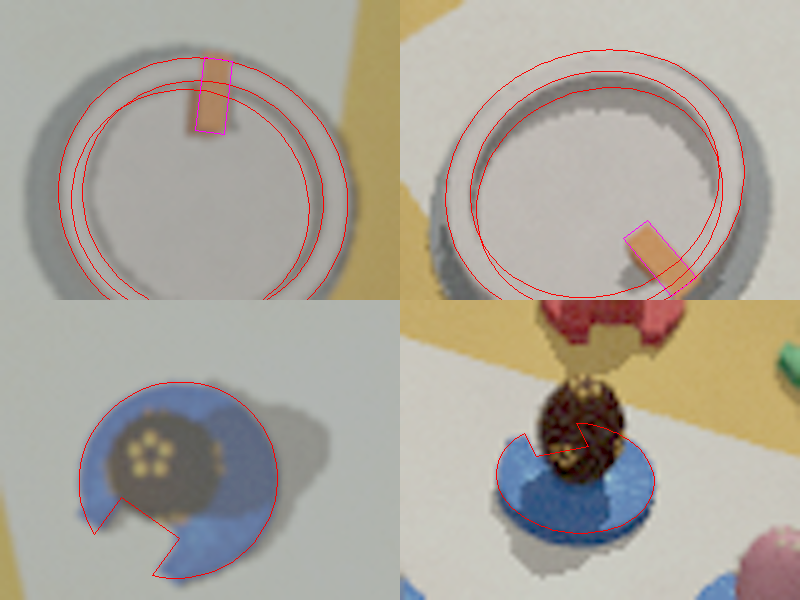

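```bash
cat > z.py <<'E'
from ov import *
from workcell import optics
T=optics.capture('top');I=T['frame'][:,:,::-1]
a=draw(I,[],(195,183,44,44),9)
b=draw(I,foot(T,.4652,.2478,np.radians(145))+foot(T,.4652,.2478,np.radians(145),-.012),(195,183,44,44),9)
cv2.imwrite('pics/z3.png',np.hstack([a,b]))
E
python3 z.py
```

```text
(no output)
```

View pics/z3.png

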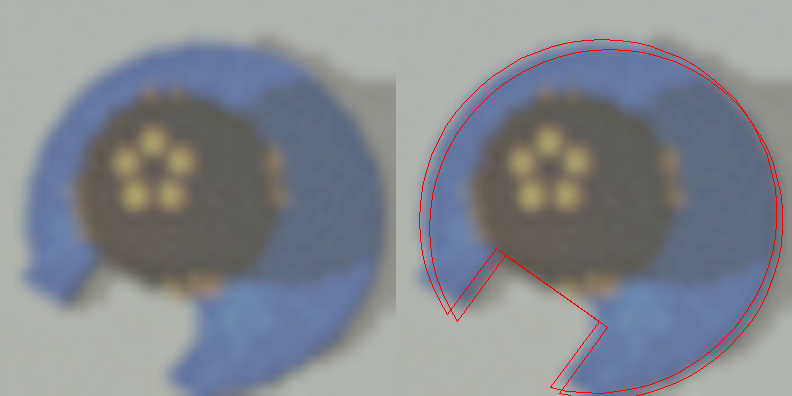

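```bash
cat > pl.py <<'E'
import sys,numpy as np
from scipy.spatial.transform import Rotation as R
from workcell import arm
s=arm.get_state();q=np.array(s['eef_rot']);r=R.from_quat(q,scalar_first=True);M=r.as_matrix()
print('t',round(s['t'],2),'pos',s['ee_pos'].round(4),'w',round(s['width'],4),'F',s['wrist_force'].round(2),'j',np.round(s['joint_pos'],3))
print('yaw x',np.degrees(np.arctan2(M[1,0],M[0,0])).round(1),'y axis',M[:,1].round(4),'z',M[:,2].round(3))
if len(sys.argv)>1:
    x,y,z,yaw=map(float,sys.argv[1:5])
    a=np.radians(yaw);X=np.array([np.cos(a),np.sin(a),0]);Y=np.array([0,0,-1.]);D=np.c_[X,Y,np.cross(X,Y)]
    print('slide',(M.T@(np.array([x,y,z])-s['ee_pos'])).round(4),'ang',np.degrees((r.inv()*R.from_matrix(D)).as_rotvec()).round(2))
E
python3 pl.py .465 .2476 .14 0
```

```text
t 0.35 pos [0.1387 0.6094 0.2169] w 0.0869 F [0.41 0.97 0.6 ] j [-1.37   0.332 -0.065  1.46   0.022  1.35  -0.089]
yaw x 77.2 y axis [-0.e+00 -2.e-04 -1.e+00] z [-0.975  0.222 -0.   ]
slide [-0.2803  0.077  -0.3985] ang [ 1.000e-02  7.718e+01 -1.000e-02]
```

```bash
python3 pl.py .465 .2476 .15 77
```

```text
t 0.35 pos [0.1387 0.6094 0.2169] w 0.0869 F [0.41 0.97 0.6 ] j [-1.37   0.332 -0.065  1.46   0.022  1.35  -0.089]
yaw x 77.2 y axis [-0.e+00 -2.e-04 -1.e+00] z [-0.975  0.222 -0.   ]
slide [-0.2803  0.067  -0.3985] ang [ 0.    0.18 -0.01]
```

>>> step_arm(commands=[{"slide": [-0.028, 0, -0.04], "angular": [0, 0, 0], "hand": -1}, {"slide": [-0.056, 0, -0.08], "angular": [0, 0, 0], "hand": -1}, {"slide": [-0.084, 0, -0.12], "angular": [0, 0, 0], "hand": -1}, {"slide": [-0.112, 0, -0.16], "angular": [0, 0, 0], "hand": -1}, {"slide": [-0.14, 0, -0.2], "angular": [0, 0, 0], "hand": -1}, {"slide": [-0.168, 0.01, -0.24], "angular": [0, 0, 0], "hand": -1}, {"slide": [-0.196, 0.02, -0.28], "angular": [0, 0, 0], "hand": -1}, {"slide": [-0.224, 0.04, -0.32], "angular": [0, 0, 0], "hand": -1}, {"slide": [-0.252, 0.055, -0.36], "angular": [0, 0, 0], "hand": -1}, {"slide": [-0.28, 0.067, -0.398], "angular": [0, 0, 0], "hand": -1}], squeeze=15)

```text
t: 1.35
ee_pos: [0.4639, 0.2484, 0.1501]
eef_rot: [0.553, -0.553, -0.441, 0.441]
wrist_force: [0.7, 0.9, 0.6]
width: 0.0871
```

```bash
python3 pl.py .465 .2476 .06 77
python3 - <<'E'
from ov import *
from workcell import optics
a=[draw(optics.capture(n)['frame'][:,:,::-1],[],b,4) for n,b in(('top',(150,130,100,140)),('scene',(280,100,100,140)))]
cv2.imwrite('pics/a1.png',np.hstack(a))
E
```

```text
t 1.35 pos [0.4639 0.2484 0.1501] w 0.0871 F [0.71 0.94 0.64] j [-0.82   0.161  0.267  1.823 -0.046  1.162  0.809]
yaw x 77.2 y axis [ 2.e-04  3.e-04 -1.e+00] z [-0.975  0.221 -0.   ]
slide [-0.0006  0.0901 -0.0013] ang [0.   0.2  0.02]
```

View pics/a1.png

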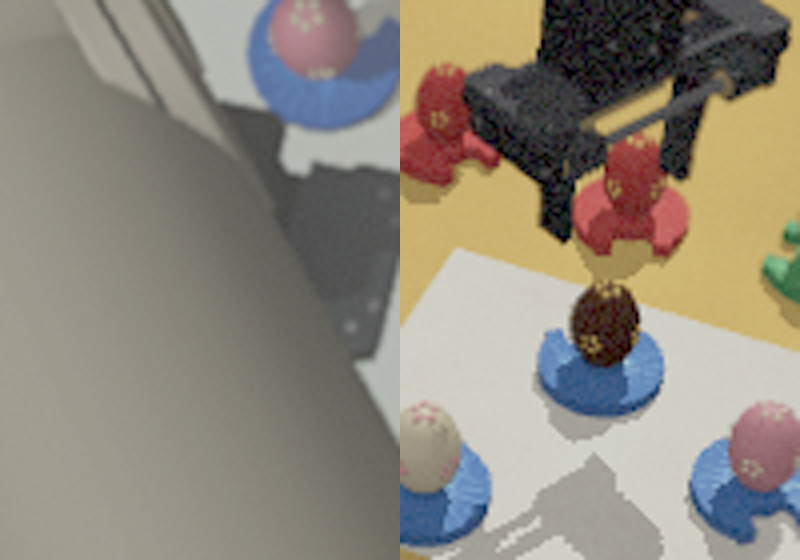

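The gripper is above the brown egg, which still stands unmoved at about (330,185) in the scene view. I'll descend and grip.

>>> step_arm(commands=[{"slide": [0, 0.03, -0.001], "angular": [0, 0, 0], "hand": -1}, {"slide": [0, 0.055, -0.001], "angular": [0, 0, 0], "hand": -1}, {"slide": [0, 0.075, -0.001], "angular": [0, 0, 0], "hand": -1}, {"slide": [0, 0.093, -0.001], "angular": [0, 0, 0], "hand": -1}, {"slide": [0, 0.106, -0.001], "angular": [0, 0, 0], "hand": -1}, {"slide": [0, 0.108, -0.001], "angular": [0, 0, 0], "hand": -1}, {"slide": [0, 0.108, -0.001], "angular": [0, 0, 0], "hand": -1}], squeeze=15)

```text
t: 2.15
ee_pos: [0.4641, 0.2499, 0.0429]
eef_rot: [0.553, -0.553, -0.441, 0.441]
wrist_force: [-0.2, 0.5, 0.9]
width: 0.0873
```

```bash
python3 pl.py .465 .2476 .042 77
python3 - <<'E'
from ov import *
from workcell import optics
a=[draw(optics.capture(n)['frame'][:,:,::-1],[],b,4) for n,b in(('top',(150,130,100,140)),('scene',(280,100,100,140)))]
cv2.imwrite('pics/a2.png',np.hstack(a))
E
```

```text
t 2.15 pos [0.4641 0.2499 0.0429] w 0.0873 F [-0.19  0.5   0.88] j [-0.804  0.293  0.254  1.92  -0.09   0.94   0.841]
yaw x 77.2 y axis [ 0.e+00  1.e-04 -1.e+00] z [-0.975  0.222  0.   ]
slide [-0.002   0.0009 -0.0014] ang [-0.    0.18  0.  ]
```

View pics/a2.png

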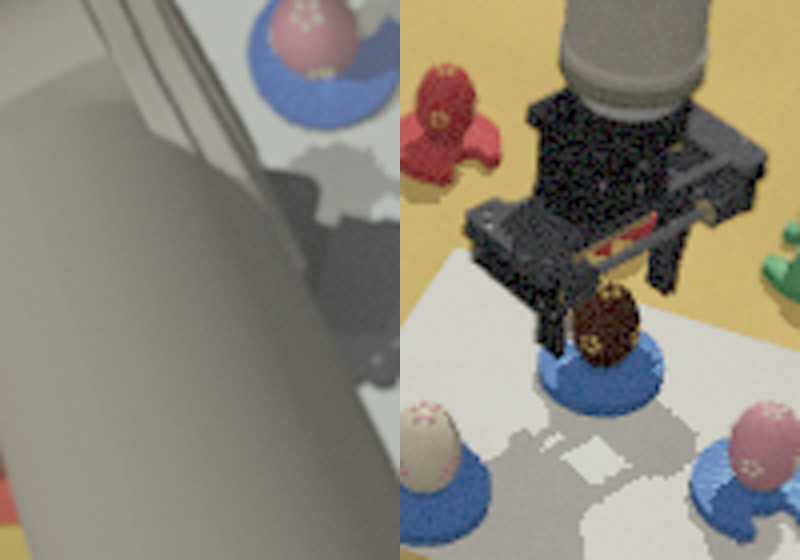

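Run:
```python
from ov import *
from workcell import optics
c=optics.capture('scene');a=np.radians(77.2)
X=np.array([np.cos(a),np.sin(a),0]);Z=np.array([-.975,.222,0])
o=np.array([.4641,.2499,.0259])
for w in(.0435,.0585):
  for s in(1,-1):
    P=[o+s*w*X+k*.0095*Z for k in(-1,1)]
    print(w,s,((proj(c,P)-[280,100])*4+400*np.array([1,0])).round(0).tolist())
print(((proj(c,[[.464,.2499,.078],[.465,.2475,.078],[.465,.2475,.044]])-[280,100])*4+[400,0]).round())
L=foot(c,.465,.2475,np.radians(146))
cv2.imwrite('pics/a3.png',draw(c['frame'][:,:,::-1],L,(295,130,70,80),7))
```

```text
0.0435 1 [[659.0, 322.0], [639.0, 306.0]]
0.0435 -1 [[561.0, 378.0], [541.0, 362.0]]
0.0585 1 [[675.0, 312.0], [655.0, 297.0]]
0.0585 -1 [[543.0, 388.0], [524.0, 372.0]]
[[607. 283.]
 [606. 285.]
 [602. 324.]]
```

View pics/a3.png

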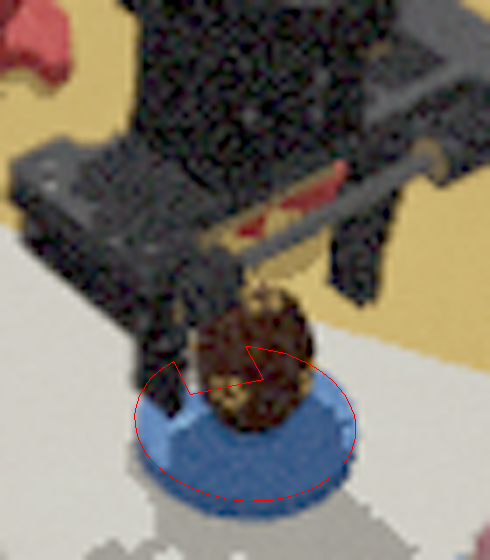

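Run:
```python
from ov import *
from workcell import optics
c=optics.capture('scene');a=np.radians(77.2)
X=np.array([np.cos(a),np.sin(a),0]);Z=np.array([-.975,.222,0])
I=cv2.imread('pics/a1.png')[:,400:].copy();J=cv2.imread('pics/a2.png')[:,400:].copy()
for im,o in((I,[.4639,.2484,.1331]),(J,[.4641,.2499,.0259])):
  for s in(1,-1):
    P=[np.array(o)+s*w*X+k*.0095*Z for w,k in((.0435,-1),(.0435,1),(.0585,1),(.0585,-1))]
    for dz,col in((0,(0,0,255)),(.018,(0,255,0))):
      uv=(proj(c,np.array(P)+[0,0,dz])-[280,100]+.5)*4-.5
      cv2.polylines(im,[uv.round().astype(np.int32)],True,col,1)
cv2.imwrite('pics/a4.png',np.hstack([I,J]))
```

```text
(no output)
```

View pics/a4.png

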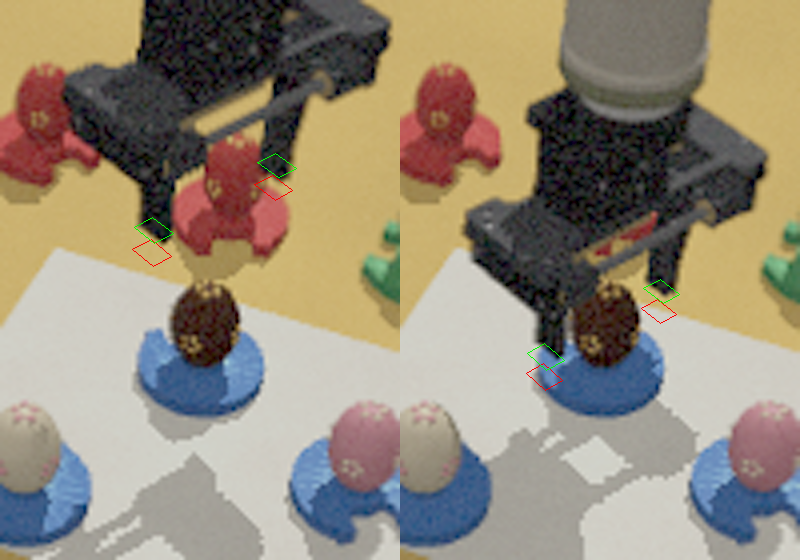

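Run:
```python
from ov import *
from workcell import optics
c=optics.capture('scene');t=optics.capture('top');a=np.radians(77.2)
X=np.array([np.cos(a),np.sin(a),0]);Z=np.array([-.975,.222,0])
I=cv2.imread('pics/a1.png')
o=np.array([.4639,.2484,.1501])
for k,cc,off in((0,t,[150,130]),(400,c,[280,100])):
  for h,col in((.053,(0,0,255)),(.08,(0,255,0)),(-.017,(255,0,255))):
    if h<0: ws=(.0585,.0095)
    else: ws=(.095,.0375)
    P=[o+[0,0,h]+p*ws[0]*X+q*ws[1]*Z for p,q in((1,1),(1,-1),(-1,-1),(-1,1))]
    uv=(proj(cc,P)-off+.5)*4-.5+[k,0]
    cv2.polylines(I,[uv.round().astype(np.int32)],True,col,1)
cv2.imwrite('pics/a5.png',I)
```

```text
(no output)
```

View pics/a5.png

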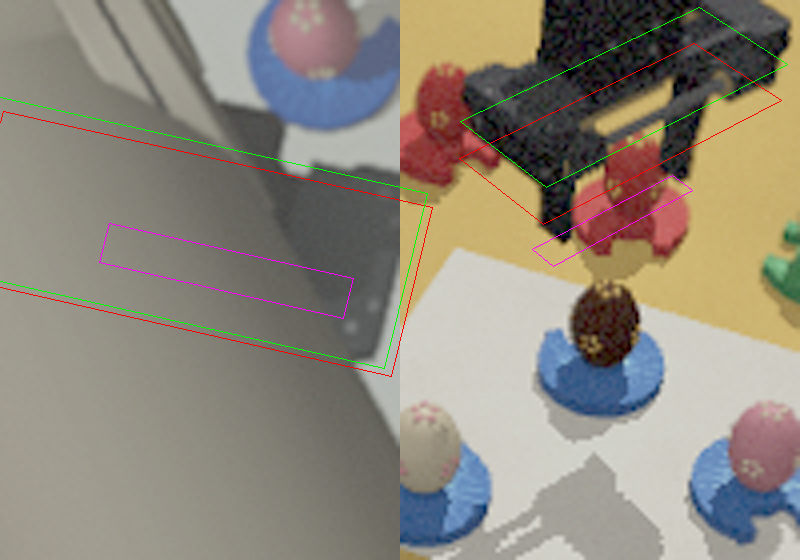

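The scene view puts the fingertips higher than nominal. The top view confirms the horizontal alignment. Going 6 mm lower is safe either way: the nominal tips would be at 19 mm and the foot's top is at 12 mm. I'll go down and then close.

>>> step_arm(commands=[{"slide": [-0.002, 0.004, -0.001], "angular": [0, 0, 0], "hand": -1}, {"slide": [-0.002, 0.006, -0.001], "angular": [0, 0, 0], "hand": -1}, {"slide": [-0.002, 0.006, -0.001], "angular": [0, 0, 0], "hand": -0.4}, {"slide": [-0.002, 0.006, -0.001], "angular": [0, 0, 0], "hand": -0.2}, {"slide": [-0.002, 0.006, -0.001], "angular": [0, 0, 0], "hand": 0}, {"slide": [-0.002, 0.006, -0.001], "angular": [0, 0, 0], "hand": 0.2}, {"slide": [-0.002, 0.006, -0.001], "angular": [0, 0, 0], "hand": 0.5}, {"slide": [-0.002, 0.006, -0.001], "angular": [0, 0, 0], "hand": 1}, {"slide": [-0.002, 0.006, -0.001], "angular": [0, 0, 0], "hand": 1}, {"slide": [-0.002, 0.006, -0.001], "angular": [0, 0, 0], "hand": 1}], squeeze=15)

```text
t: 3.45
ee_pos: [0.4646, 0.2476, 0.0367]
eef_rot: [0.553, -0.553, -0.441, 0.441]
wrist_force: [0.8, 0.2, -0.5]
width: 0.0455
```

```bash
python3 pl.py .465 .2476 .16 77
python3 - <<'E'
from ov import *
from workcell import optics
a=[draw(optics.capture(n)['frame'][:,:,::-1],[],b,4) for n,b in(('top',(150,130,100,140)),('scene',(280,100,100,140)))]
cv2.imwrite('pics/a6.png',np.hstack(a))
E
```

```text
t 3.45 pos [0.4646 0.2476 0.0367] w 0.0455 F [ 0.82  0.22 -0.55] j [-0.8    0.3    0.254  1.926 -0.093  0.926  0.847]
yaw x 77.2 y axis [ 1.e-04  2.e-04 -1.e+00] z [-0.975  0.222 -0.   ]
slide [ 1.000e-04 -1.233e-01 -4.000e-04] ang [0.   0.18 0.01]
```

View pics/a6.png

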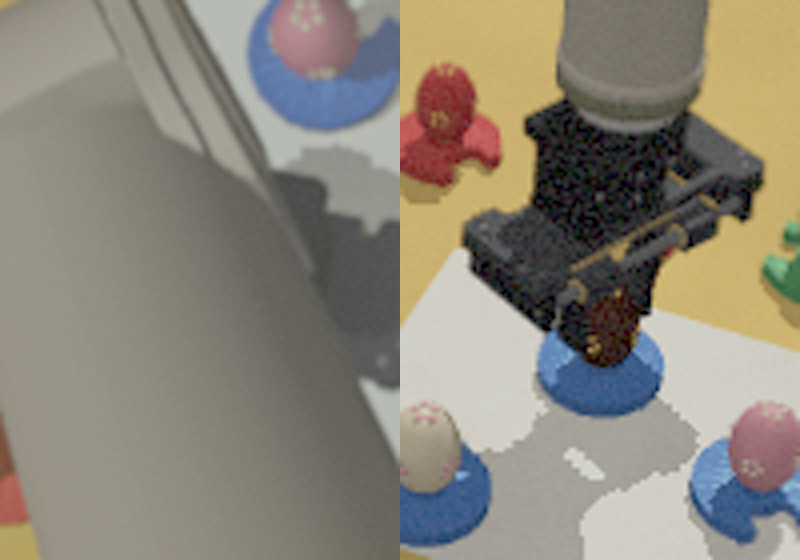

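The egg is gripped at 45.5 mm, against a 46 mm nominal width. Lifting.

>>> step_arm(commands=[{"slide": [0, -0.01, 0], "angular": [0, 0, 0], "hand": 1}, {"slide": [0, -0.03, 0], "angular": [0, 0, 0], "hand": 1}, {"slide": [0, -0.06, 0], "angular": [0, 0, 0], "hand": 1}, {"slide": [0, -0.09, 0], "angular": [0, 0, 0], "hand": 1}, {"slide": [0, -0.12, 0], "angular": [0, 0, 0], "hand": 1}, {"slide": [0, -0.14, 0], "angular": [0, 0, 0], "hand": 1}, {"slide": [0, -0.14, 0], "angular": [0, 0, 0], "hand": 1}], squeeze=20)

```text
t: 4.25
ee_pos: [0.4659, 0.2483, 0.1802]
eef_rot: [0.553, -0.553, -0.443, 0.439]
wrist_force: [0.7, 0.4, -1.4]
width: 0.0449
```

```bash
python3 pl.py .5265 -.293 .18 -77
python3 - <<'E'
from ov import *
from workcell import optics
a=[draw(optics.capture(n)['frame'][:,:,::-1],[],b,4) for n,b in(('top',(150,130,100,140)),('scene',(280,60,100,140)))]
cv2.imwrite('pics/a7.png',np.hstack(a))
E
```

```text
t 4.25 pos [0.4659 0.2483 0.1802] w 0.0449 F [ 0.67  0.43 -1.44] j [-0.824  0.135  0.271  1.787 -0.039  1.22   0.805]
yaw x 77.2 y axis [ 0.0042  0.0034 -1.    ] z [-0.975  0.222 -0.003]
slide [-0.5143 -0.0014 -0.1793] ang [ -0.27 154.17   0.33]
```

View pics/a7.png

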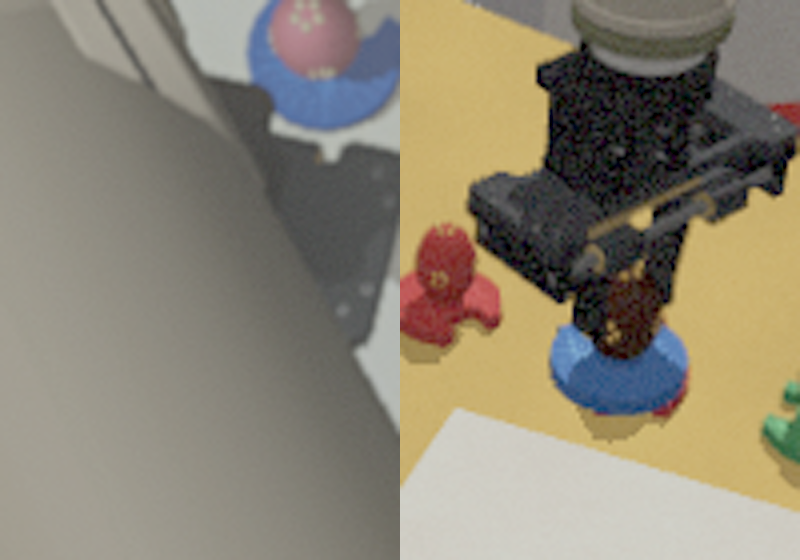

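The lift worked: the egg hangs level in the jaws and the foot is clear of the table. I'll carry it and turn it in two calls.

>>> step_arm(commands=[{"slide": [-0.015, 0, -0.005], "angular": [0, 6, 0], "hand": 1}, {"slide": [-0.04, 0, -0.014], "angular": [0, 14, 0], "hand": 1}, {"slide": [-0.07, 0, -0.024], "angular": [0, 22, 0], "hand": 1}, {"slide": [-0.1, 0, -0.035], "angular": [0, 30, 0], "hand": 1}, {"slide": [-0.13, 0, -0.045], "angular": [0, 38, 0], "hand": 1}, {"slide": [-0.16, 0, -0.056], "angular": [0, 46, 0], "hand": 1}, {"slide": [-0.19, 0, -0.066], "angular": [0, 54, 0], "hand": 1}, {"slide": [-0.22, 0, -0.077], "angular": [0, 62, 0], "hand": 1}, {"slide": [-0.245, 0, -0.085], "angular": [0, 70, 0], "hand": 1}, {"slide": [-0.27, 0, -0.094], "angular": [0, 77, 0], "hand": 1}])

```text
t: 5.35
ee_pos: [0.4953, -0.0379, 0.1753]
eef_rot: [-0.707, 0.707, -0.002, 0.0]
wrist_force: [-0.0, 0.4, -1.4]
width: 0.045
```

```bash
python3 pl.py .5265 -.293 .16 -77.5
```

```text
t 5.35 pos [ 0.4953 -0.0379  0.1753] w 0.045 F [-0.03  0.37 -1.44] j [-0.564  0.071  0.577  1.875 -0.041  1.21   0.024]
yaw x -0.2 y axis [-2.3e-03 -3.0e-04 -1.0e+00] z [ 0.003  1.    -0.   ]
slide [ 0.032   0.0153 -0.255 ] ang [ 0.1  77.33 -0.1 ]
```

>>> step_arm(commands=[{"slide": [0.003, 0, -0.025], "angular": [0, 8, 0], "hand": 1}, {"slide": [0.006, 0, -0.05], "angular": [0, 16, 0], "hand": 1}, {"slide": [0.01, 0, -0.08], "angular": [0, 24, 0], "hand": 1}, {"slide": [0.014, 0, -0.11], "angular": [0, 32, 0], "hand": 1}, {"slide": [0.018, 0, -0.14], "angular": [0, 40, 0], "hand": 1}, {"slide": [0.021, 0, -0.17], "angular": [0, 48, 0], "hand": 1}, {"slide": [0.025, 0, -0.2], "angular": [0, 56, 0], "hand": 1}, {"slide": [0.028, 0, -0.225], "angular": [0, 64, 0], "hand": 1}, {"slide": [0.03, 0, -0.245], "angular": [0, 72, 0], "hand": 1}, {"slide": [0.032, 0, -0.255], "angular": [0, 77, 0], "hand": 1}])

```text
t: 6.35
ee_pos: [0.5277, -0.2935, 0.1751]
eef_rot: [-0.552, 0.553, -0.442, 0.441]
wrist_force: [0.1, 0.5, -0.3]
width: 0.0451
```

```bash
python3 pl.py .5265 -.293 .10 -77.5;  python3 - <<'E'
from ov import *
from workcell import optics
a=[draw(optics.capture(n)['frame'][:,:,::-1],[],b,4) for n,b in(('top',(420,90,100,140)),('scene',(150,240,100,140)))]
cv2.imwrite('pics/b1.png',np.hstack(a))
E
```

```text
t 6.35 pos [ 0.5277 -0.2935  0.1751] w 0.0451 F [ 0.11  0.55 -0.33] j [-0.246  0.411  0.875  1.613 -0.324  1.274 -0.663]
yaw x -77.3 y axis [-2.7e-03 -6.0e-04 -1.0e+00] z [ 0.975  0.22  -0.003]
slide [-0.0007  0.0751 -0.0009] ang [0.16 0.22 0.  ]
```

View pics/b1.png

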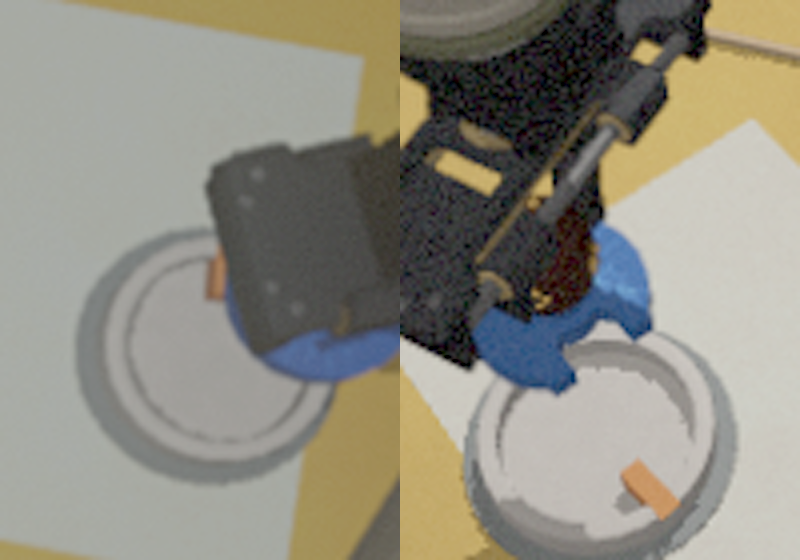

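Run:
```python
from ov import *
from workcell import optics
o=[]
for n,b in(('top',(450,110,70,100)),('scene',(160,270,70,100))):
  c=optics.capture(n)
  o.append(draw(c['frame'][:,:,::-1],foot(c,.5277,-.2935,np.radians(-8.5),.1385)+foot(c,.5277,-.2935,np.radians(-8.5),.1265),b,5.5))
cv2.imwrite('pics/b2.png',np.hstack(o))
```

```text
(no output)
```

View pics/b2.png

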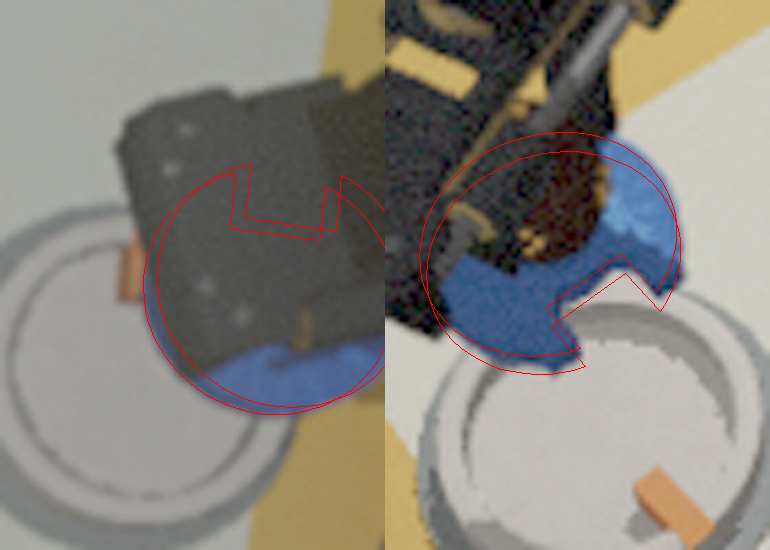

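The notch direction agrees with the model in the scene view at about (555..660, 265..350). The position is within a few mm. I'll lower to just above the ring.

>>> step_arm(commands=[{"slide": [0, 0.02, -0.001], "angular": [0, 0, 0], "hand": 1}, {"slide": [-0.0005, 0.045, -0.001], "angular": [0, 0, 0], "hand": 1}, {"slide": [-0.0005, 0.07, -0.001], "angular": [0, 0, 0], "hand": 1}, {"slide": [-0.0005, 0.088, -0.001], "angular": [0, 0, 0], "hand": 1}, {"slide": [-0.0005, 0.098, -0.001], "angular": [0, 0, 0], "hand": 1}, {"slide": [-0.0005, 0.1, -0.001], "angular": [0, 0, 0], "hand": 1}, {"slide": [-0.0005, 0.1, -0.001], "angular": [0, 0, 0], "hand": 1}])

```text
t: 7.25
ee_pos: [0.5282, -0.2909, 0.077]
eef_rot: [0.554, -0.554, 0.439, -0.439]
wrist_force: [-0.6, -0.4, -0.1]
width: 0.045
```

```bash
python3 pl.py .5265 -.293 .044 -77.5
cat > v.py <<'E'
from ov import *
from workcell import optics,arm
import sys
p=arm.get_state()['ee_pos'];z0=p[2]-.0367
x,y,yaw=p[0],p[1],np.radians(-8.5)
o=[]
for n,b in(('top',(435,120,70,100)),('scene',(160,290,70,100))):
  c=optics.capture(n)
  o.append(draw(c['frame'][:,:,::-1],foot(c,x,y,yaw,z0)+foot(c,x,y,yaw,z0-.012)+stand(c,.5265,-.293,-.15)[-1:],b,5.5))
cv2.imwrite(sys.argv[1],np.hstack(o))
E
python3 v.py pics/b3.png
```

```text
t 7.25 pos [ 0.5282 -0.2909  0.077 ] w 0.045 F [-0.59 -0.35 -0.13] j [-0.2    0.508  0.813  1.716 -0.409  1.096 -0.599]
yaw x -76.8 y axis [ 2.e-04  2.e-04 -1.e+00] z [0.973 0.229 0.   ]
slide [ 0.0016  0.033  -0.0021] ang [-0.01  0.75 -0.01]
```

View pics/b3.png

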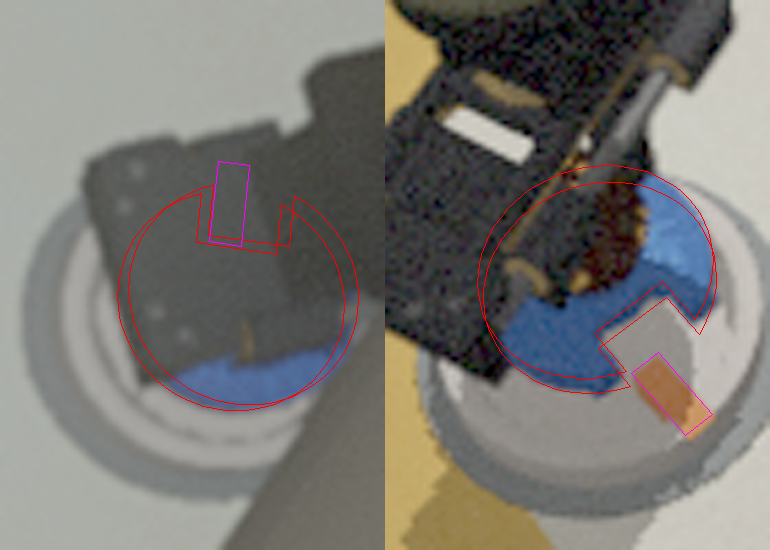

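>>> step_arm(commands=[{"slide": [0.002, 0.005, -0.001], "angular": [0, 0.5, 0], "hand": 1}, {"slide": [0.004, 0.012, -0.002], "angular": [0, 0.7, 0], "hand": 1}, {"slide": [0.004, 0.016, -0.002], "angular": [0, 0.7, 0], "hand": 1}, {"slide": [0.004, 0.018, -0.002], "angular": [0, 0.7, 0], "hand": 1}, {"slide": [0.004, 0.018, -0.002], "angular": [0, 0.7, 0], "hand": 1}, {"slide": [0.004, 0.018, -0.002], "angular": [0, 0.7, 0], "hand": 1}])

```text
t: 7.95
ee_pos: [0.527, -0.2956, 0.0587]
eef_rot: [0.551, -0.551, 0.443, -0.443]
wrist_force: [0.0, -0.1, -1.2]
width: 0.0451
```

```bash
python3 pl.py .5272 -.295 .044 -77.5; python3 v.py pics/b4.png
```

```text
t 7.95 pos [ 0.527  -0.2956  0.0587] w 0.0451 F [ 0.05 -0.15 -1.16] j [-0.182  0.534  0.801  1.726 -0.431  1.066 -0.59 ]
yaw x -77.5 y axis [-0.e+00  1.e-04 -1.e+00] z [ 0.976  0.216 -0.   ]
slide [-0.0005  0.0147  0.0004] ang [ 0.   -0.02 -0.  ]
```

View pics/b4.png

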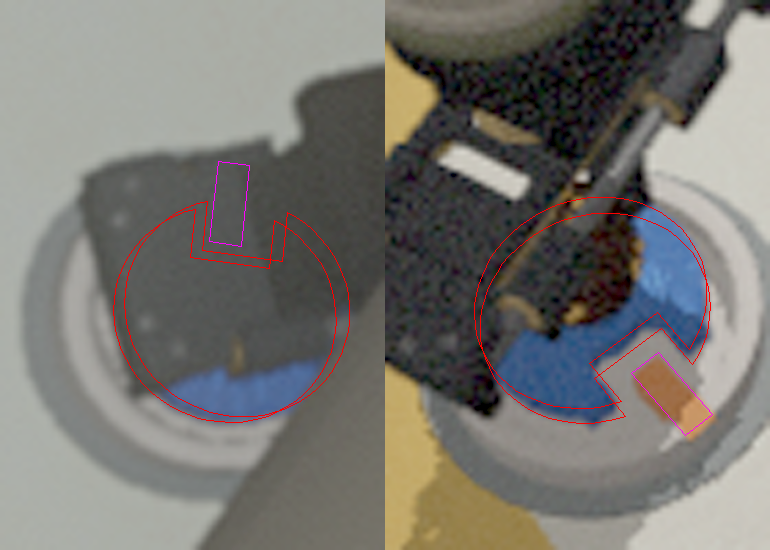

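```bash
cat > fit.py <<'E'
from ov import *
from workcell import optics,arm
p=arm.get_state()['ee_pos'];z0=p[2]-.0367
K=6
for cam in('scene',):
  c=optics.capture(cam)
  f=cv2.cvtColor(cv2.cvtColor(c['frame'],cv2.COLOR_RGB2BGR),cv2.COLOR_BGR2HSV).astype(int)
  fr=c['frame'].astype(np.float32); bl=(fr[...,2]-fr[...,0])
  B=cv2.resize(bl,None,fx=K,fy=K,interpolation=cv2.INTER_LINEAR)
  # window in px: crop origin (160,290)
  w=np.zeros(B.shape,bool)
  x0,x1,y0,y1=[int(v*K) for v in(160+205/5.5,160+345/5.5,290+260/5.5,290+430/5.5)]
  w[y0:y1,x0:x1]=True
  M=(B>30)
  def cost(q,z):
    R=np.array([[np.cos(q[2]),-np.sin(q[2])],[np.sin(q[2]),np.cos(q[2])]]);P=footpoly()@R.T+[q[0]/100,q[1]/100]
    im=np.zeros(B.shape,'u1')
    for zz in np.linspace(z,z+.012,5): fill(im,proj(c,np.c_[P,np.full(len(P),zz)])*K+(K-1)/2)
    return (((im>0)!=M)&w).sum()/w.sum()
  for z in(z0,z0+.003,z0+.006):
    x=np.array([p[0]*100,p[1]*100,-.148])
    r=minimize(cost,x,args=(z,),method='Nelder-Mead',options=dict(initial_simplex=x+np.r_[[[0,0,0]],np.diag([.6,.6,.1])]))
    print(cam,round(z,4),(r.x[:2]/100).round(4),np.degrees(r.x[2]).round(1),r.fun)
  # key position by same camera, IoU fit of key top (unshaded + shaded)
  hs=(f[...,0]>4)&(f[...,0]<18)&(f[...,1]>100)
  hs[:, :int(160+235/5.5)]=0;hs[:int(290+320/5.5)]=0;hs[int(290+450/5.5):]=0;hs[:,int(160+340/5.5):]=0
  O=cv2.resize(hs.astype('u1')*255,None,fx=K,fy=K)>127
  def kc(q):
    L=stand(c,q[0]/100,q[1]/100,q[2])[-1][0];im=np.zeros(B.shape,'u1');fill(im,L*K+(K-1)/2)
    return 1-((im>0)&O).sum()/((im>0)|O).sum()
  x=np.array([52.65,-29.3,-.15]);r=minimize(kc,x,method='Nelder-Mead',options=dict(initial_simplex=x+np.r_[[[0,0,0]],np.diag([.5,.5,.1])]))
  print('key',r.x,np.degrees(r.x[2]),r.fun)
E
python3 fit.py
```

```text
scene 0.0221 [ 0.5241 -0.2942] -10.8 0.13468971818117928
scene 0.0251 [ 0.5252 -0.2952] -10.7 0.13497083421182093
scene 0.0281 [ 0.5266 -0.2957] -11.1 0.13388150959308454
key [ 52.77443887 -29.69159648  -0.08169454] -4.68075260343024 0.15135135135135136
```

The foot-to-stand offset in the same camera is 1–4 mm, within the 8 mm of play, and yaw agrees to a few degrees. Lowering slowly.

>>> step_arm(commands=[{"slide": [0, 0.003, 0], "angular": [0, 0, 0], "hand": 1}, {"slide": [0, 0.006, 0], "angular": [0, 0, 0], "hand": 1}, {"slide": [0, 0.009, 0], "angular": [0, 0, 0], "hand": 1}, {"slide": [0, 0.011, 0], "angular": [0, 0, 0], "hand": 1}, {"slide": [0, 0.011, 0], "angular": [0, 0, 0], "hand": 1}, {"slide": [0, 0.011, 0], "angular": [0, 0, 0], "hand": 1}])

```text
t: 8.7
ee_pos: [0.5269, -0.2956, 0.0476]
eef_rot: [-0.551, 0.551, -0.443, 0.443]
wrist_force: [0.3, 0.3, -1.6]
width: 0.045
```

```bash
python3 pl.py .527 -.295 .044 -77.5; python3 v.py pics/b5.png
```

```text
t 8.7 pos [ 0.5269 -0.2956  0.0476] w 0.045 F [ 0.31  0.27 -1.64] j [-0.174  0.548  0.792  1.734 -0.442  1.048 -0.582]
yaw x -77.5 y axis [-1.e-04  0.e+00 -1.e+00] z [ 0.976  0.216 -0.   ]
slide [-0.0006  0.0036  0.0002] ang [ 0.   -0.02 -0.  ]
```

View pics/b5.png

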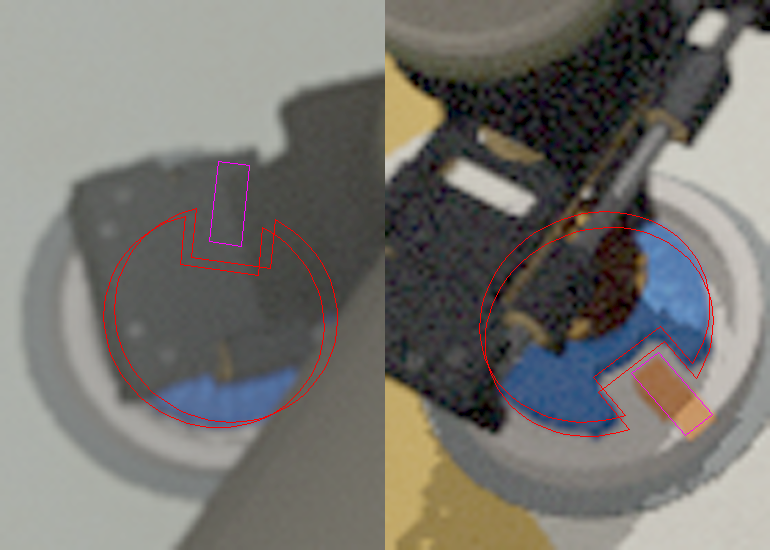

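The notch straddles the key and there is no contact force yet. Contact is expected at a TCP z of about 0.0447.

>>> step_arm(commands=[{"slide": [0, 0.001, 0], "angular": [0, 0, 0], "hand": 1}, {"slide": [0, 0.002, 0], "angular": [0, 0, 0], "hand": 1}, {"slide": [0, 0.003, 0], "angular": [0, 0, 0], "hand": 1}, {"slide": [0, 0.003, 0], "angular": [0, 0, 0], "hand": 1}, {"slide": [0, 0.003, 0], "angular": [0, 0, 0], "hand": 1}])

```text
t: 9.3
ee_pos: [0.527, -0.2955, 0.0448]
eef_rot: [0.551, -0.551, 0.443, -0.443]
wrist_force: [-1.5, 1.0, 2.1]
width: 0.0448
```

>>> step_arm(commands=[{"slide": [0, 0.0007, 0], "angular": [0, 0, 0], "hand": 1}, {"slide": [0, 0.0007, 0], "angular": [0, 0, 0], "hand": 1}, {"slide": [0, 0.0007, 0], "angular": [0, 0, 0], "hand": 1}])

```text
t: 9.6
ee_pos: [0.527, -0.2955, 0.0446]
eef_rot: [0.552, -0.551, 0.443, -0.443]
wrist_force: [-2.9, 2.3, 9.1]
width: 0.0448
```

```bash
python3 pl.py; python3 v.py pics/b6.png
```

```text
t 9.6 pos [ 0.527  -0.2955  0.0446] w 0.0448 F [-2.93  2.33  9.15] j [-0.172  0.552  0.789  1.736 -0.446  1.043 -0.58 ]
yaw x -77.5 y axis [ 3.e-04  5.e-04 -1.e+00] z [0.976 0.216 0.   ]
```

View pics/b6.png

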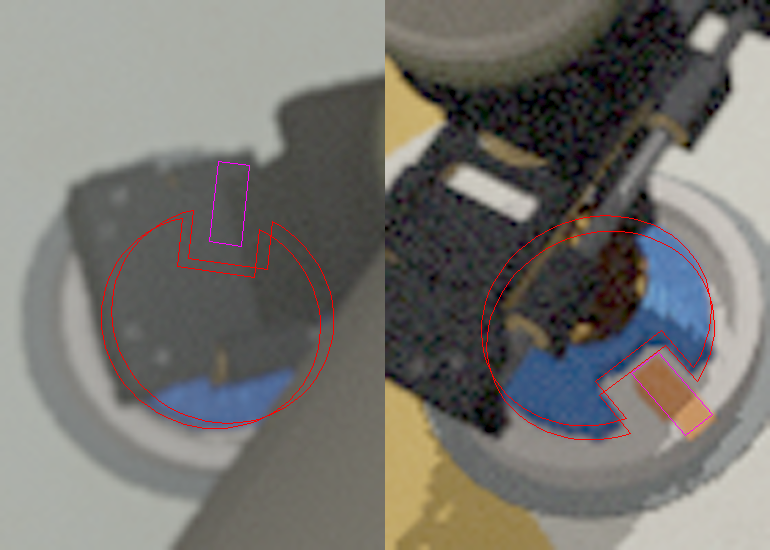

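Contact came at the expected height, so the foot is on the floor. I'll ease off, open gently and rise.

>>> step_arm(commands=[{"slide": [0, -0.0007, 0], "angular": [0, 0, 0], "hand": 1}, {"slide": [0, -0.0007, 0], "angular": [0, 0, 0], "hand": 0.0}, {"slide": [0, -0.0007, 0], "angular": [0, 0, 0], "hand": -0.2}, {"slide": [0, -0.0007, 0], "angular": [0, 0, 0], "hand": -0.4}, {"slide": [0, -0.0007, 0], "angular": [0, 0, 0], "hand": -0.6}, {"slide": [0, -0.0007, 0], "angular": [0, 0, 0], "hand": -0.6}, {"slide": [0, -0.0007, 0], "angular": [0, 0, 0], "hand": -0.6}], squeeze=5)

```text
t: 10.4
ee_pos: [0.5269, -0.2956, 0.0446]
eef_rot: [0.551, -0.551, 0.443, -0.443]
wrist_force: [0.0, -0.3, 0.0]
width: 0.0684
```

```bash
python3 pl.py; python3 v.py pics/b7.png
```

```text
t 10.4 pos [ 0.5269 -0.2956  0.0446] w 0.0684 F [ 0.02 -0.27  0.04] j [-0.172  0.552  0.789  1.736 -0.445  1.043 -0.58 ]
yaw x -77.5 y axis [-0.e+00  1.e-04 -1.e+00] z [ 0.976  0.216 -0.   ]
```

View pics/b7.png

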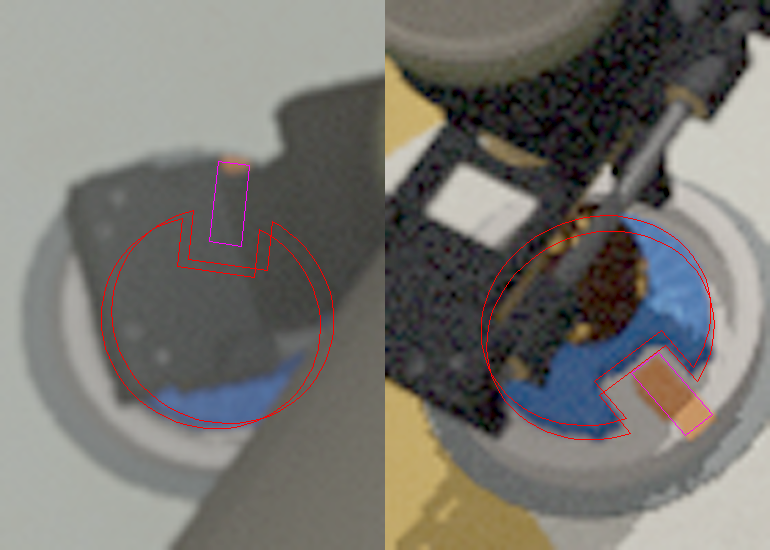

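The egg is released and has not shifted. I'll rise straight up and then back away.

>>> step_arm(commands=[{"slide": [0, -0.01, 0], "angular": [0, 0, 0], "hand": -0.6}, {"slide": [0, -0.03, 0], "angular": [0, 0, 0], "hand": -0.6}, {"slide": [0, -0.06, 0], "angular": [0, 0, 0], "hand": -0.6}, {"slide": [0, -0.1, 0], "angular": [0, 0, 0], "hand": -0.6}, {"slide": [0, -0.14, 0], "angular": [0, 0, 0], "hand": -0.6}, {"slide": [-0.04, -0.16, 0], "angular": [0, 0, 0], "hand": -0.6}, {"slide": [-0.08, -0.16, 0], "angular": [0, 0, 0], "hand": -0.6}, {"slide": [-0.12, -0.16, 0], "angular": [0, 0, 0], "hand": -0.6}, {"slide": [-0.16, -0.16, 0], "angular": [0, 0, 0], "hand": -0.6}, {"slide": [-0.2, -0.16, 0], "angular": [0, 0, 0], "hand": -0.6}])

```text
t: 11.5
ee_pos: [0.4832, -0.0991, 0.2053]
eef_rot: [0.552, -0.551, 0.443, -0.443]
wrist_force: [1.6, 0.2, -0.6]
width: 0.0698
```

```bash
python3 pl.py
cat > w.py <<'E'
from ov import *
from workcell import optics
import sys
o=[]
for n,b in(('top',(435,120,70,100)),('scene',(160,290,70,100))):
  c=optics.capture(n);cv2.imwrite(f'pics/{n}_end.png',c['frame'][:,:,::-1])
  o.append(draw(c['frame'][:,:,::-1],foot(c,.527,-.2955,np.radians(-8.5),.008),b,5.5))
cv2.imwrite(sys.argv[1],np.hstack(o))
E
python3 w.py pics/c1.png
```

```text
t 11.5 pos [ 0.4832 -0.0991  0.2053] w 0.0698 F [ 1.58  0.19 -0.59] j [-0.717  0.024  0.853  1.854 -0.02   1.271 -1.211]
yaw x -77.5 y axis [ 1.e-03  6.e-04 -1.e+00] z [0.976 0.216 0.001]
```

View pics/c1.png

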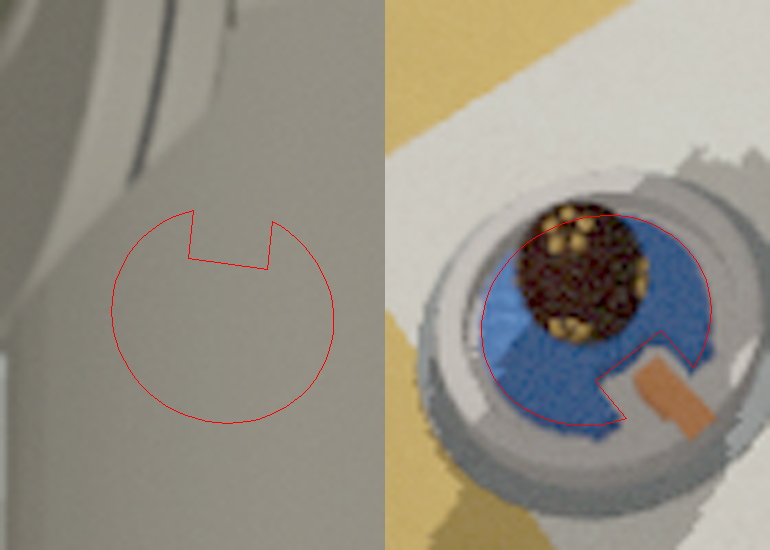

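View pics/scene_end.png

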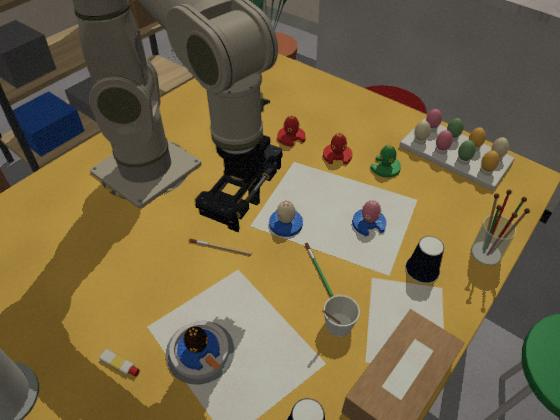

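In the scene view the egg stands upright in the pocket at about (197,348), with the notch over the orange key at (212,362). The cream egg (286,217) and the pink egg (370,215) haven't moved. I'll clear the top camera's view for one independent check.

>>> step_arm(commands=[{"slide": [-0.04, -0.01, 0], "angular": [0, 0, 0], "hand": -0.6}, {"slide": [-0.08, -0.02, 0], "angular": [0, 0, 0], "hand": -0.6}, {"slide": [-0.12, -0.03, 0], "angular": [0, 0, 0], "hand": -0.6}, {"slide": [-0.16, -0.04, 0], "angular": [0, 0, 0], "hand": -0.6}, {"slide": [-0.2, -0.04, 0], "angular": [0, 0, 0], "hand": -0.6}, {"slide": [-0.24, -0.04, 0], "angular": [0, 0, 0], "hand": -0.6}, {"slide": [-0.28, -0.04, 0], "angular": [0, 0, 0], "hand": -0.6}, {"slide": [-0.32, -0.04, 0], "angular": [0, 0, 0], "hand": -0.6}, {"slide": [-0.32, -0.04, 0], "angular": [0, 0, 0], "hand": -0.6}, {"slide": [-0.32, -0.04, 0], "angular": [0, 0, 0], "hand": -0.6}])

```text
t: 12.6
ee_pos: [0.4148, 0.2119, 0.245]
eef_rot: [-0.551, 0.552, -0.442, 0.443]
wrist_force: [-0.0, -0.2, 0.7]
width: 0.07
```

```bash
python3 pl.py; python3 w.py pics/c2.png
```

```text
t 12.6 pos [0.4148 0.2119 0.245 ] w 0.07 F [-0.02 -0.16  0.68] j [-1.034 -0.064  0.448  1.84   0.029  1.359 -1.945]
yaw x -77.5 y axis [ 3.e-04 -3.e-04 -1.e+00] z [0.976 0.217 0.   ]
```

View pics/c2.png

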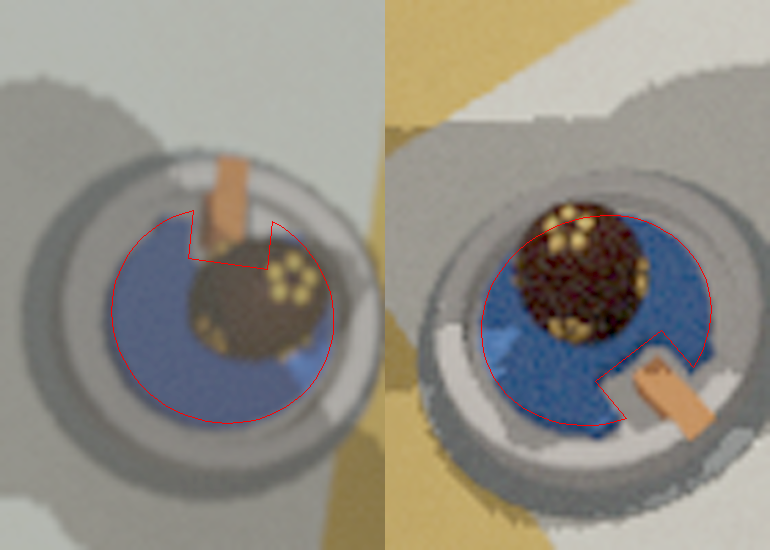

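The top view also shows the foot inside the pocket, with the key at (228,200) within the notch. The fit matches the model seated at floor height. Handing in.

```bash
python3 -c "
from workcell import job;print(job.job_done())"
```

```text
the job is handed in; nothing more can be done
None
```

The brown egg is seated in the white stand with its notch over the orange key, and the job is handed in at about 13 s of the 35 s allowed. No verdict is reported.

I gripped the egg at its widest (45 mm measured), turned it about 154° on the way, and lowered it slowly until it touched. I pressed to about 9 N, eased off, opened the gripper and backed away.

**Last checks:**
- **Seating:** contact came at a TCP height of 44.8 mm, where 44.7 mm was expected for the foot flat on the pocket floor. The egg looks upright in the last pictures; I did not measure its lean separately.
- **Notch:** both cameras show the foot inside the pocket with the key in the notch, a few mm and a few degrees from ideal.
- **Other eggs:** the cream and pink eggs look unmoved in the scene view.
- **Arm:** it is clear of everything, with wrist force near zero.

**Disagreements:**
- **Fingertips:** the scene camera showed the fingertips about 15 mm higher than the stated geometry. I gripped 6 mm lower and set the placing height from the grip height, so it did not affect the result.
- **Camera offset:** the camera fits for the foot and the stand differed by about 2–4 mm, within the 8 mm of play.

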